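Snap the pressure gauge onto the tilted test nipple and hold its valve open

TASK

Take a pressure reading on the classroom air reservoir. First turn the blue reservoir by its black handle, counter-clockwise seen from above, until its arm is right up against the red stop post; then take the orange pressure gauge from its stand, press its coupler squarely onto the tilted brass nipple until it snaps on, and keep pushing so that the nipple is well sunk into its fitting against the valve spring. Finish while still holding the gauge and pushing the nipple in, and leave the jar, the bottle and the beaker where they stand.

Things in the scene. Friction and masses are not known exactly. Their poses are not given: they have to be found in the camera images.
- swivel_base: fixed round aluminium base, 144 mm across, 12 mm high, on the worktop; origin at the centre of its underside, which lies on the vertical axis about which the reservoir turns. A red stop post (12 mm thick, top 27 mm above the worktop) stands on it 55 mm from the axis, on the -y side (slightly to +x)
- manifold (a joint): angle of the blue reservoir (66 mm across, 72 mm high) on its base, rad; grows counter-clockwise seen from above; starts between 0 and 0.8; at 2.0 its arm meets the red stop post, the handle stands on the base's -y side and the nipple leans to the base's -x side. About 0.12 N m of friction; it stays where it is left
- handle_top (a point): top centre of the black upright round handle at the end of the reservoir's arm: 80 mm from the turning axis, 15 to 18 mm thick, free to grip from 24 to 76 mm above the worktop (this point is at 76 mm)
- nipple (a joint): how far the brass nipple is pushed into its fitting along its axis, m; 0 = out (at rest), 0.010 = fully in. The valve spring pushes back with 12 N at 0, rising to 15 N at 0.010; the gauge's coupler snaps on at about 9 N, so normally before the nipple moves
- nipple_tip (a point): outermost point of the nipple's ball head (16 mm diameter, on a 9 mm neck 18 mm clear of its brass fitting). z axis = the nipple's axis, outward, leaning 25 degrees from vertical and crossing the turning axis. With the reservoir at its stop it leans towards the base's -x, and this point is 30 mm from the turning axis, 115 mm above the worktop
- stand: fixed grey block, 90 x 80 x 45 mm high, in whose 33 mm wide middle hole the gauge hangs upright by its collar; origin at the centre of its underside
- gauge: pressure gauge, 0.24 kg, 90 mm long; origin at the centre of the coupler's mouth, z along the gauge from mouth to handle end (up in the stand). From the mouth: steel coupler 30 mm across, 34 long; black collar 44 across, 6 thick, resting on the stand; orange handle 34 (x) by 26 (y) mm, 50 long, gripped across y. A dial 36 mm across stands 8 mm out of the handle's -x face
- gauge_seat (a point): flat end of the coupler's bore (20 mm wide, 20 mm deep), on the gauge's axis; the nipple's tip touches it when the coupler has snapped on. Four sprung balls 6 mm behind the mouth ride over the nipple's head and snap behind it; the coupler fits in any rotation about its axis
- gauge_collar (a point): centre of the collar's upper face, where the orange handle begins, 40 mm from the mouth; fingertips set on the collar can take the push
- jar: loose small glass jar with white cap, 38 mm across, 65 mm high, a bystander; origin under its centre
- amber_bottle: loose amber dropper bottle, 32 mm across, 97 mm high, a bystander; origin under its centre
- beaker: loose glass beaker, 52 mm across, 68 mm high, a bystander; origin under its centre

How it is judged (in metres and radians):
On the way, in this order (a step that is already met when the one before it is completed fails the run):
1. the reservoir is turned until its arm is against the red stop post (value of joint manifold above 1.88 rad), for 0.2 s.
2. the gauge's coupler has snapped onto the nipple (distance between gauge_seat and nipple_tip below 0.004 m and value of joint manifold above 1.86 rad), for 0.1 s.
At the end, for the whole second after the job is handed in: The reservoir is at its stop (joint over 1.86 of 2.0), the gauge is snapped on (nipple tip within 4 mm of the end of the bore) and square to the nipple (within 8 degrees), the nipple is pushed in by more than 5 of its 10 mm, and the fingers still hold the gauge (all of step 2 and angle between the z axis of gauge and the z axis of nipple_tip, either way round below 0.14 rad and value of joint nipple above 0.005 m and contact force between the fingers and gauge above 3 N); the arm keeps its last pose, push and grip.
It fails at once if the jar, the amber bottle or the beaker is shifted by more than 30 mm (distance of any of jar, amber_bottle, beaker from where it was at the start of the episode above 0.03 m).
It also fails if it takes over 56 s, if anything falls off the work surface, if the arm or the gripper's body presses on something with over 40 N, if the wrist force passes 120 N, or if a joint passes its speed limit or range.

ROBOT

A 6-joint arm with a two-finger parallel gripper is mounted at the origin on a cart in front of the work surface, level with it; the furniture and walls round the work are solid. World frame = base frame: x ahead of the robot, y to its left, z up, the work surface at z = 0. Lengths are in mm, angles in rad, forces in N, time in s.
With the tool pointing down it reaches from about 350 to 875 mm from the base axis. Payload 4.2 kg.
Tool frame: the origin (TCP) lies at the very end of the fingers, on their centre line; the grasp point (between the pads) lies 19 mm behind it; z points along the fingers, y is the line along which they close (so a half turn about z gives the same grasp; the last joint's range is limited). The gripper opens to 85 mm and grips with 20 to 120 N. Pads are 22 mm wide; open, the fingers measure 114 mm over their backs; the gripper's body (76 mm by 85 mm) begins 54 mm behind the grasp point. The pads swing forward as they close: fully open they stand 13 mm farther back than shut.
Start: joints at [-0.888, 0.385, 0.008, 0, -1.194, -0.259], TCP at [257.029, -569.68, 209.912] pointing down, gripper open.
Joint ranges: [-3.14, 3.14], [-1.21, 2.06], [-1.07, 1.41], [-3.16, 2.05], [-2.99, -0.16], [-3.1, 3.1]. Speed limits (rad/s): [2.79, 2.79, 3.14, 3.14, 3.14, 3.14].

INTERFACE

Orientations are given as a unit quaternion [x, y, z, w].
In Python, from bench import arm gives the robot as it stands. The module is installed in compiled form; this text tells all that it offers.
- The arm moves only by the tool drive_tool, never from a script. Its argument "targets" is a list of rows, each a list of 5 numbers: the closure, from -1 (fully open) to 1 (shut), then the shift along the tool's x, y, z in mm, then the turn about the tool's z in degrees. In form: [[grip, tx, ty, tz, roll], ...]. A call has 1 to 12 rows; each row is the pose to reach, as a shift and turn from the pose commanded when the call began, along the tool's axes at that moment; what a row does not reach only later rows make up. A row lasts 1/10 s, in which the tool goes at most 50 mm and 8.59 degrees, less where a joint would pass 70% of its speed; a pose out of reach is approached as far as the arm can. A call with a gripper value outside its range is refused whole. The fingers move at their own pace and stop on an object; the grip force is fixed at half the most. Time passes only in rows, so rows that repeat a pose let the fingers close. It gives the time, the measured TCP pose, the force, the opening and the grip force at its end, in the units of the state.
- arm.read_state(): the state, without advancing time (a new reading comes with each control period).
- arm.get_image(name): name is "scene" or "top" or "wrist"; returns the picture (480x640x3 uint8, blue, green, red); there is no depth.
- arm.camera_params(name): a dict with "fov_y" (degrees; the focal length in pixels is half the picture's height over the tangent of half this angle, whatever the lens; pixels are square), "cx", "cy" (the principal point, pixels), "D" ([k1, k2, p1, p2, k3] as OpenCV has them; the pictures are not rectified), "rvec" (rotation vector, rad) and "tvec" (3), from world to camera coordinates, as OpenCV has them; the wrist camera has in their place "tool_from_camera" (4x4, takes a point from camera to tool coordinates, whose origin is the TCP and whose axes are the flange's). Camera axes: x right, y down, z forward; pixel columns grow to the right and rows downward; lengths in mm; the calibration is good to about 2 mm. A picture is of the moment at which its call begins: read the wrist's pose just before it. camera_params takes no time and is no camera call.
- arm.job_done(): hands the job in; it is judged then, once.
The state is a dict: "clock": time; "joints": joint angles; "joint_vel": joint speeds; "joint_efforts": joint torques, N m; "position": TCP position; "ee_rot": TCP orientation; "contact_force": force on the tool from outside, world axes, zero at the start; "wrist_torque": the same for the moment, N m; "gripper_width": finger opening in mm; "grasp_force": force on a finger pad.
Only numpy, scipy, OpenCV 4.12 (cv2) and the standard library are available. Lean on these libraries where they do the work, as an engineer would, in place of code of your own. Each camera call takes 0.05 s, during which the arm holds its last target. There are 200 camera calls.

## Working session

There is one attempt and no reset: what is moved stays moved. The work goes in short steps, Python scripts to look and compute and a tool call to move; the robot and the scene stay as the last step left them, time stands still between calls to the robot, and variables do not carry over. Pictures are saved under pics/ and viewed, at most 10 in all, crops included, and the job is handed in when it is done.

Besides the shell and the picture viewer there is one more tool, called after "Emit:" as name([rows], argument=value, ...), one row to a line, values as JSON. drive_tool: Moves the arm, as the interface text tells. Its arguments: {"type":"object","properties":{"targets":{"type":"array","items":{"type":"array","items":{"type":"number"}}}},"required":["targets"]}

```bash
mkdir -p pics; cat > h.py <<'E'
import numpy as np, cv2
from bench import arm
from scipy.spatial.transform import Rotation as R
def cam(n,st=None):
    p=arm.camera_params(n); f=240/np.tan(np.radians(p["fov_y"])/2)
    K=np.array([[f,0,p["cx"]],[0,f,p["cy"]],[0,0,1.]]); D=np.array(p["D"],float)
    if "rvec" in p:
        Rw=cv2.Rodrigues(np.array(p["rvec"],float))[0]; t=np.array(p["tvec"],float).ravel()
    else:
        st=st or arm.read_state(); T=np.eye(4); T[:3,:3]=R.from_quat(st["ee_rot"]).as_matrix(); T[:3,3]=st["position"]
        M=np.linalg.inv(T@np.array(p["tool_from_camera"])); Rw=M[:3,:3]; t=M[:3,3]
    return K,D,Rw,t
def ray(c,uv):
    K,D,Rw,t=c; x=cv2.undistortPoints(np.array([[uv]],float),K,D).ravel()
    d=Rw.T@np.array([x[0],x[1],1]); return -Rw.T@t, d/np.linalg.norm(d)
def onz(c,uv,z):
    o,d=ray(c,uv); return o+d*(z-o[2])/d[2]
def tri(*ou):
    A=0;b=0
    for o,d in ou:
        P=np.eye(3)-np.outer(d,d); A=A+P; b=b+P@o
    return np.linalg.solve(A,b)
def proj(c,X):
    K,D,Rw,t=c; return cv2.projectPoints(np.array([X],float),cv2.Rodrigues(Rw)[0],t,K,D)[0].ravel()
E
python3 - <<'E'
from h import *
print(arm.read_state())
for n in ("scene","top","wrist"):
    im=arm.get_image(n); cv2.imwrite(f"pics/{n}0.png",im)
    c=cam(n); print(n,-c[2].T@c[3],c[2][2], c[0][0,0])
E
```

```text
{'clock': 0.0, 'joints': array([-8.88423056e-01,  3.85594514e-01,  6.61313518e-03, -5.43999300e-04,
       -1.19396873e+00, -2.58640739e-01]), 'joint_vel': array([ 0.00137608, -0.00148457,  0.00264575,  0.00052918, -0.00192505,
       -0.00097819]), 'joint_efforts': array([ 3.52116958e-04, -3.92287910e+01,  1.88402420e+01,  4.18617949e+00,
       -4.55171263e-03,  1.26217884e-05]), 'position': array([ 256.76976198, -569.12644379,  208.78706433]), 'ee_rot': array([-2.10186555e-01,  9.77660671e-01,  1.07448132e-03, -2.62858790e-04]), 'contact_force': array([ 0.42267143, -0.72057876,  0.33627503]), 'wrist_torque': array([-0.00163876,  0.03953643,  0.01646289]), 'grasp_force': 0.0, 'gripper_width': 85.86440087623416}
scene [-118.92226214  579.40494031 1090.11933864] [ 0.49518037 -0.4502932  -0.74298885] 545.1208082293421
top [ 352.97676085  -29.53098145 1381.29895725] [ 0.14243734  0.00713761 -0.98977809] 533.1912772779422
wrist [ 185.28493314 -601.10915766  372.78441763] [ 0.27984964  0.12848467 -0.95140731] 336.7096520063377
```

View pics/scene0.png

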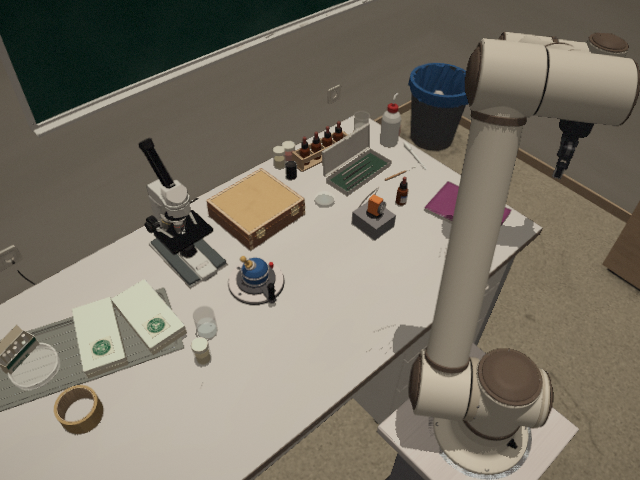

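View pics/top0.png

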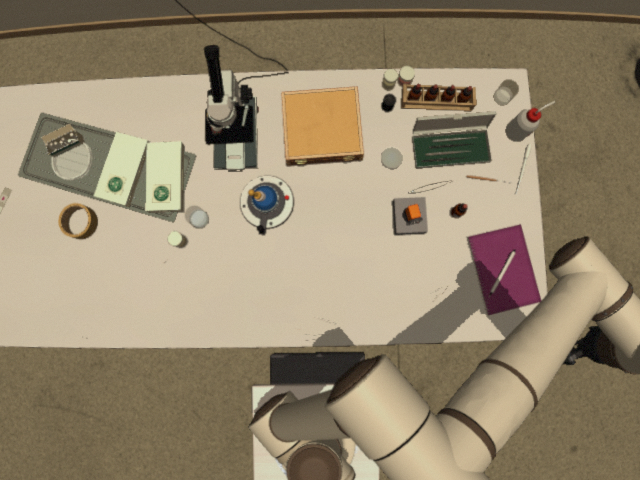

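Scene: blue reservoir at scene (255,270) with its black handle at (270,293), and the gauge in its stand at (374,212). Top view: base centre (266,201), handle (262,229), red post (286,198), gauge (413,213), bottle (459,210), jar (176,240), beaker (197,217).

```bash
python3 - <<'E'
from h import *
im={n:cv2.imread(f"pics/{n}0.png") for n in("top","scene")}
C={n:cam(n) for n in im}
def blob(n,lo,hi,box):
    x0,y0,x1,y1=box; h=cv2.cvtColor(im[n],cv2.COLOR_BGR2HSV)[y0:y1,x0:x1]
    m=cv2.inRange(h,np.array(lo),np.array(hi)); k,l,s,ce=cv2.connectedComponentsWithStats(m)
    i=1+np.argmax(s[1:,4]); return ce[i]+[x0,y0], s[i]
T=lambda b,*a:blob("top",*a[:2],b)
for nm,lo,hi,bt,bs in [("blue",(100,100,40),(125,255,255),(235,170,300,235),(225,245,300,310)),
  ("orange",(5,170,120),(20,255,255),(395,195,430,235),(350,185,400,240)),
  ("red",(0,150,80),(6,255,255),(275,180,300,215),(255,250,290,280)),
  ("black",(0,0,0),(180,255,50),(250,215,275,245),(255,275,285,310))]:
    a,sa=blob("top",lo,hi,bt); b,sb=blob("scene",lo,hi,bs)
    print(nm,a,sa,b,sb,tri(ray(C["top"],a),ray(C["scene"],b)))
    print("  plane z=70/27:",onz(C["top"],a,75),onz(C["top"],a,27))
print("base",onz(C["top"],(266.5,201.5),12), "stand",onz(C["top"],(410,216),45),"bottle",onz(C["top"],(459,210),60),"jar",onz(C["top"],(176,240),65),"beaker",onz(C["top"],(197,217),50))
v=[cv2.resize(im["top"][170:250,225:305],None,fx=5,fy=5,interpolation=2),cv2.resize(im["scene"][235:315,220:300],None,fx=5,fy=5,interpolation=2)]
cv2.imwrite("pics/z1.png",np.hstack(v))
E
```

```text
blue [266.29538462 198.22769231] [ 18  16  24  24 325] [256.05964912 268.98245614] [ 17  13  26  20 285] [622.20681123 110.27062395  50.61977624]
  plane z=70/27: [616.98187974 107.44722055  75.        ] [626.68275689 112.48048928  27.        ]
orange [414.0530303  211.14393939] [ 13   9  13  15 132] [375.75342466 199.17808219] [19 10 14  9 73] [ 571.94871662 -256.43246466   98.1684302 ]
  plane z=70/27: [ 575.81216702 -260.59996236   75.        ] [ 584.00026166 -269.09059999   27.        ]
red [286.36363636 197.09090909] [10 16  4  3 11] [270.63636364 263.54545455] [14 12  4  4 11] [628.68569878  60.58977491  27.31550067]
  plane z=70/27: [618.64220206  57.12448764  75.        ] [628.40408782  60.30864582  27.        ]
black [261.02222222 229.02222222] [ 7 10  8  9 45] [270.70634921 292.75396825] [ 10   8  11  20 126] [544.65938049 125.33702927  43.09532372]
  plane z=70/27: [539.48453197 121.10442755  75.        ] [546.33776642 126.63953082  27.        ]
base [620.96435907 113.56883498  12.        ] stand [ 568.61616184 -254.90771715   45.        ] bottle [ 578.87995699 -378.40104371   60.        ] jar [517.85343113 337.96720204  65.        ] beaker [577.78084572 288.33341303  50.        ]
```

View pics/z1.png

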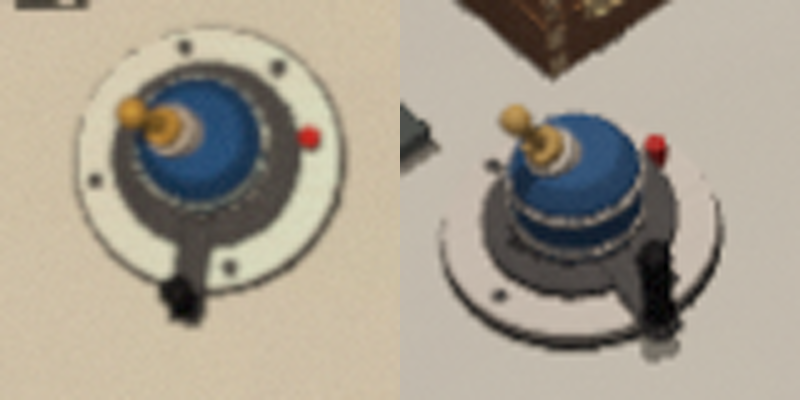

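```bash
cat >> h.py <<'E'
def go(x,y,z,yaw=None):
    "print shift/roll from measured pose to world TCP, tool-y heading yaw (deg)"
    s=arm.read_state(); M=R.from_quat(s["ee_rot"]).as_matrix()
    d=M.T@(np.array([x,y,z])-s["position"]); yy=np.degrees(np.arctan2(M[1,1],M[0,1]))
    print("shift",d.round(1),"roll",None if yaw is None else round((yy-yaw+180)%360-180,1),"now",s["position"].round(1),round(yy,1))
E
python3 -c "
from h import *
go(500,-240,320,90)"
```

```text
shift [-357.   200.4 -110.6] roll 24.3 now [ 256.8 -569.3  209.1] 114.3
```

Emit:
drive_tool([
  [-1,0,0,-110,0],
  [-1,0,0,-110,0],
  [-1,0,0,-110,0],
  [-1,-357,200,-110,24],
  [-1,-357,200,-110,24],
  [-1,-357,200,-110,24],
  [-1,-357,200,-110,24],
  [-1,-357,200,-110,24],
  [-1,-357,200,-110,24],
  [-1,-357,200,-110,24],
  [-1,-357,200,-110,24],
  [-1,-357,200,-110,24],
])

```text
clock: 1.35
position: [502.1, -237.3, 319.3]
ee_rot: [-0.005, 1.0, 0.0, -0.0]
contact_force: [-0.0, -0.4, -0.2]
gripper_width: 85.4
grasp_force: 0.0
```

```bash
python3 - <<'E'
from h import *
go(500,-240,320,90)
im=arm.get_image("wrist"); cv2.imwrite("pics/w1.png",im); np.save("s1.npy",np.r_[arm.read_state()["position"],arm.read_state()["ee_rot"]])
print(cam("wrist"))
E
```

```text
shift [ 2.1 -2.7 -0.7] roll 0.5 now [ 502.1 -237.3  319.3] 90.5
(array([[336.70965201,   0.        , 313.6262721 ],
       [  0.        , 336.70965201, 242.21880818],
       [  0.        ,   0.        ,   1.        ]]), array([-0.05536195,  0.        ,  0.        ,  0.        ,  0.        ]), array([[-9.32386082e-03,  9.99956189e-01,  8.28177688e-04],
       [ 9.51378231e-01,  8.61589599e-03,  3.07904575e-01],
       [ 3.07883950e-01,  3.65876963e-03, -9.51416884e-01]]), array([ 240.43259823, -549.93602485,  329.74787946]))
```

View pics/w1.png

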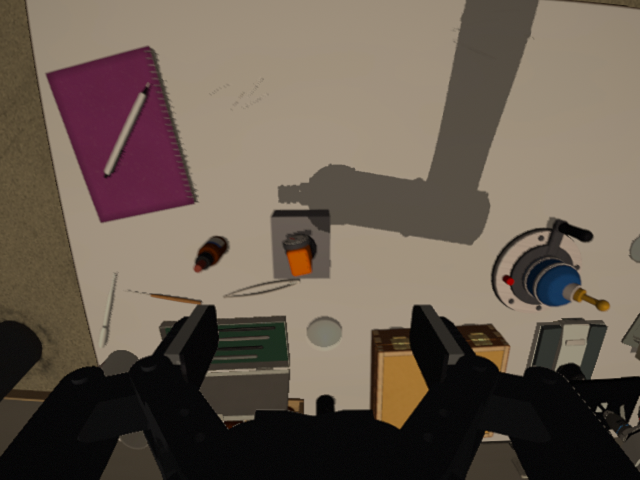

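Wrist view: stand centred near (300,244), orange handle (300,262) with dial facing the robot (up in picture), bottle (210,252), handle top at (588,236).

```bash
python3 - <<'E'
from h import *
c=cam("wrist")
print("handle",onz(c,(586,236),76),"post",onz(c,(509,280),27), "base", onz(c,(543,270),12))
go(545,124,150,82); go(545,124,33,82)
E
```

```text
handle [543.73985842 122.67693125  76.        ] post [628.68071964  60.21566147  27.        ] base [618.4639128  122.03535113  12.        ]
shift [-45.9 360.4 169.5] roll 8.6 now [ 502.6 -237.   319.2] 90.6
shift [-45.9 360.3 286.5] roll 8.6 now [ 502.6 -237.   319.2] 90.6
```

Emit:
drive_tool([
  [-1,-46,360,20,8.6],
  [-1,-46,360,20,8.6],
  [-1,-46,360,20,8.6],
  [-1,-46,360,20,8.6],
  [-1,-46,360,20,8.6],
  [-1,-46,360,20,8.6],
  [-1,-46,360,20,8.6],
  [-1,-46,360,20,8.6],
  [-1,-46,360,20,8.6],
  [-1,-46,360,120,8.6],
  [-1,-46,360,170,8.6],
  [-1,-46,360,170,8.6],
])

```text
clock: 2.6
position: [544.5, 117.8, 149.1]
ee_rot: [0.073, 0.997, 0.0, 0.001]
contact_force: [1.2, -0.0, -0.7]
gripper_width: 85.5
grasp_force: 0.0
```

```bash
python3 - <<'E'
from h import *
go(545,124,33,82)
im=arm.get_image("wrist"); c=cam("wrist"); cv2.imwrite("pics/w2.png",im)
print(proj(c,(545,124,76)),proj(c,(545,124,24)),proj(c,(621,112,12)))
E
```

```text
shift [  0.6   6.1 116.1] roll -0.4 now [544.5 117.8 149.1] 81.6
[325.64647354 258.0179314 ] [324.0474895  237.75665811] [322.51210309 310.39958654]
```

View pics/w2.png

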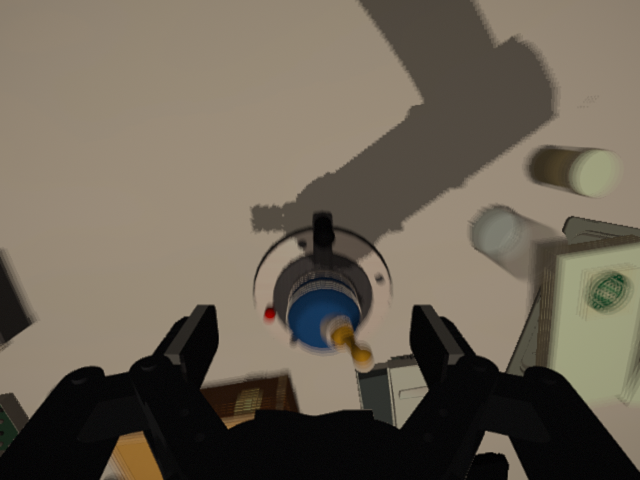

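Base seen at about (322,285), handle at (322,228); the picture is motion-blurred, so I repeat it at rest.

Emit:
drive_tool([
  [-1,0,0,0,0],
  [-1,0,0,0,0],
  [-1,0,0,0,0],
])

```text
clock: 2.95
position: [546.7, 120.0, 153.4]
ee_rot: [0.073, 0.997, 0.001, 0.003]
contact_force: [-0.5, 1.0, 0.1]
gripper_width: 85.4
grasp_force: 0.0
```

```bash
cat >> h.py <<'E'
def blob(im,lo,hi,box):
    x0,y0,x1,y1=box; h=cv2.cvtColor(im,cv2.COLOR_BGR2HSV)[y0:y1,x0:x1]
    m=cv2.inRange(h,np.array(lo),np.array(hi)); k,l,s,ce=cv2.connectedComponentsWithStats(m)
    i=1+np.argmax(s[1:,4]); return ce[i]+[x0,y0], s[i]+[x0,y0,0,0,0]
E
python3 - <<'E'
from h import *
go(545,124,33,82)
c=cam("wrist"); im=arm.get_image("wrist"); cv2.imwrite("pics/w3.png",im)
print(proj(c,(545,124,76)),proj(c,(545,124,24)),proj(c,(621,112,12)),proj(c,(628.5,60.5,27)))
print("black",blob(im,(0,0,0),(180,255,40),(280,190,370,290)))
r=blob(im,(0,150,80),(6,255,255),(200,200,400,350)); print("red",r, onz(c,r[0],27))
print("blue",blob(im,(100,100,40),(125,255,255),(220,220,420,380)))
E
```

```text
shift [  2.9   3.4 120.4] roll -0.3 now [546.7 120.  153.4] 81.7
[316.93284531 239.82877906] [316.2249066 222.0676969] [315.07989609 293.21283992] [264.16581504 313.91576158]
black (array([323.90894737, 244.59157895]), array([ 280,  209,   90,   80, 1900]))
red (array([266.02222222, 314.47777778]), array([261, 310,  11,  10,  90])) [629.37521185  62.17985854  27.        ]
blue (array([315.57780236, 313.34513274]), array([ 285,  285,   72,   65, 2712]))
```

Emit:
drive_tool([
  [-1,3,3.5,60,0],
  [-1,3,3.5,100,0],
  [-1,3,3.5,120,0],
  [-1,3,3.5,120,0],
  [0.8,3,3.5,120,0],
  [0.8,3,3.5,120,0],
  [0.8,3,3.5,120,0],
  [0.8,3,3.5,120,0],
  [0.8,3,3.5,120,0],
  [0.8,3,3.5,120,0],
  [0.8,3,3.5,120,0],
])

```text
clock: 4.1
position: [542.6, 124.0, 31.2]
ee_rot: [0.072, 0.997, 0.0, 0.001]
contact_force: [-1.8, 0.5, 5.0]
gripper_width: 15.0
grasp_force: 58.5
```

```bash
python3 - <<'E'
from h import *
s=arm.read_state(); print(s["joints"].round(2),s["contact_force"])
p=s["position"]; ax=np.array([621,112]); d=p[:2]-ax; r=np.hypot(*d); a=np.degrees(np.arctan2(d[1],d[0])); print(p,r,a)
M=R.from_quat(s["ee_rot"]).as_matrix(); r=80
e0=d/np.hypot(*d)
for k in range(8,121,8):
    v=R.from_euler('z',k,degrees=True).apply([*(r*e0),0])-np.array([*(r*e0),0]); print(k,(M.T@v).round(1))
E
```

```text
[ 0.52  0.46 -0.38  0.   -0.72 -2.23] [-1.79815788  0.47907558  5.02400421]
[542.64594901 124.00806076  31.22603762] 79.26885157282497 171.28699197550281
8 [ -0.7 -11.1  -0. ]
16 [ -2.9 -22.1  -0. ]
24 [ -6.7 -32.6  -0. ]
32 [-11.8 -42.5  -0. ]
40 [-18.3 -51.6  -0. ]
48 [-26.  -59.7  -0. ]
56 [-34.8 -66.6  -0. ]
64 [-44.4 -72.2   0. ]
72 [-54.7 -76.5   0. ]
80 [-65.5 -79.3   0. ]
88 [-76.6 -80.5   0.1]
96 [-87.7 -80.2   0.1]
104 [-98.8 -78.4   0.1]
112 [-1.094e+02 -7.500e+01  1.000e-01]
120 [-1.195e+02 -7.020e+01  1.000e-01]
```

Emit:
drive_tool([
  [0.8,-0.7,-11.1,0,-8],
  [0.8,-2.9,-22.1,0,-16],
  [0.8,-6.7,-32.6,0,-24],
  [0.8,-11.8,-42.5,0,-32],
  [0.8,-18.3,-51.6,0,-40],
  [0.8,-26,-59.7,0,-48],
  [0.8,-34.8,-66.6,0,-56],
  [0.8,-44.4,-72.2,0,-64],
  [0.8,-54.7,-76.5,0,-72],
  [0.8,-65.5,-79.3,0,-80],
  [0.8,-71,-80,0,-84],
  [0.8,-71,-80,0,-84],
])

```text
clock: 5.3
position: [605.2, 35.8, 31.3]
ee_rot: [-0.614, 0.789, -0.002, 0.004]
contact_force: [5.9, 3.2, 1.2]
gripper_width: 14.9
grasp_force: 58.7
```

```bash
cat > a.py <<'E'
from h import *
s=arm.read_state(); M=R.from_quat(s["ee_rot"]).as_matrix()
p=s["position"]; ax=np.array([621,112]); d=p[:2]-ax; print(p,np.hypot(*d),np.degrees(np.arctan2(d[1],d[0])),np.degrees(np.arctan2(M[1,1],M[0,1])),s["contact_force"])
e0=d/np.hypot(*d)
for k in range(4,25,4):
    v=R.from_euler('z',k,degrees=True).apply([*(79*e0),0])-np.array([*(79*e0),0]); print(k,(M.T@v).round(1))
E
python3 a.py
```

```text
[605.15083877  35.77226806  31.33491581] 77.85796701960821 -101.74551153763225 165.73898468132896 [5.94200816 3.2356044  1.17576525]
4 [-0.4 -5.5  0. ]
8 [ -1.3 -10.9   0.1]
12 [ -2.4 -16.3   0.1]
16 [ -4.  -21.6   0.2]
20 [ -5.9 -26.8   0.2]
24 [ -8.2 -31.8   0.3]
```

Emit:
drive_tool([
  [0.8,-0.4,-5.5,0,-4],
  [0.8,-1.3,-10.9,0,-8],
  [0.8,-1.3,-10.9,0,-8],
  [0.8,-1.3,-10.9,0,-8],
])

```text
clock: 5.7
position: [611.3, 33.9, 31.2]
ee_rot: [-0.667, 0.745, 0.0, 0.0]
contact_force: [-4.8, 4.3, 6.8]
gripper_width: 14.8
grasp_force: 59.6
```

```bash
python3 a.py
```

```text
[611.29266092  33.85146995  31.15342444] 78.74912813024675 -97.08081307034627 173.69692315841988 [-4.7775451   4.34613632  6.83177855]
4 [-0.1 -5.5 -0. ]
8 [ -0.6 -11.    0. ]
12 [ -1.5 -16.4   0. ]
16 [ -2.8 -21.8   0. ]
20 [ -4.4 -27.1   0. ]
24 [ -6.4 -32.2   0. ]
```

Emit:
drive_tool([
  [0.8,-0.1,-5.5,0,-4],
  [0.8,-0.6,-9,0,-7],
  [0.8,-0.6,-9,0,-7],
  [0.8,-0.6,-9,0,-7],
])

```text
clock: 6.1
position: [611.3, 34.5, 30.8]
ee_rot: [0.711, -0.703, -0.007, 0.006]
contact_force: [-24.1, 14.3, 22.1]
gripper_width: 14.8
grasp_force: 62.6
```

```bash
python3 a.py
```

```text
[611.2546755   34.52135464  30.84333502] 78.08912751397784 -97.16905930987194 -179.41975910935977 [-24.1419934   14.33767914  22.07813358]
4 [ 0.6 -5.5 -0.1]
8 [  0.7 -11.   -0.2]
12 [  0.5 -16.5  -0.3]
16 [ -0.1 -22.   -0.4]
20 [ -1.1 -27.4  -0.5]
24 [ -2.4 -32.8  -0.6]
```

Emit:
drive_tool([
  [0.8,0,4,0,0],
  [-1,0,4,0,0],
  [-1,0,4,0,0],
  [-1,0,4,0,0],
  [-1,0,4,0,0],
  [-1,0,4,-50,0],
  [-1,0,4,-100,0],
  [-1,0,4,-150,0],
  [-1,0,4,-200,0],
  [-1,0,4,-250,0],
  [-1,0,4,-250,0],
])

```text
clock: 7.2
position: [620.5, 31.9, 289.2]
ee_rot: [0.711, -0.703, 0.005, -0.007]
contact_force: [0.4, -0.3, -0.0]
gripper_width: 85.6
grasp_force: 0.0
```

```bash
python3 - <<'E'
from h import *
go(500,-240,230,90)
print(arm.read_state()["joints"].round(2))
E
```

```text
shift [270.5 124.7  56.6] roll 90.7 now [620.5  31.9 289.2] -179.3
[ 0.31  0.33  0.12  0.   -1.34 -0.3 ]
```

Emit:
drive_tool([
  [-1,270,125,20,90],
  [-1,270,125,20,90],
  [-1,270,125,20,90],
  [-1,270,125,20,90],
  [-1,270,125,20,90],
  [-1,270,125,20,90],
  [-1,270,125,20,90],
  [-1,270,125,20,90],
  [-1,270,125,40,90.6],
  [-1,270,125,57,90.6],
  [-1,270,125,57,90.6],
  [-1,270,125,57,90.6],
])

```text
clock: 8.4
position: [494.4, -239.6, 222.0]
ee_rot: [-0.0, 1.0, 0.0, -0.001]
contact_force: [0.4, -0.2, -0.2]
gripper_width: 85.3
grasp_force: 0.0
```

Emit:
drive_tool([
  [-1,0,0,0,0],
  [-1,0,0,0,0],
  [-1,0,0,0,0],
  [-1,0,0,0,0],
])

```text
clock: 8.8
position: [494.9, -239.2, 223.2]
ee_rot: [-0.001, 1.0, -0.0, 0.0]
contact_force: [0.3, -0.1, -0.5]
gripper_width: 85.4
grasp_force: 0.0
```

```bash
python3 - <<'E'
from h import *
c=cam("wrist"); im=arm.get_image("wrist"); t=arm.get_image("top"); s=arm.get_image("scene")
go(572,-256,200,90)
for n,i in(("w4",im),("t4",t),("s4",s)): cv2.imwrite(f"pics/{n}.png",i)
p=proj(c,(572,-256,90)); print(p)
x,y=int(p[0]),int(p[1]); x=max(x,80);y=min(y,400)
v=[cv2.resize(a,(400,400),interpolation=2) for a in (t[165:225,230:290],s[240:300,225:285])]
cr=cv2.resize(im[y-60:y+60,x-80:x+80],(533,400)); 
np.save("crop.npy",[x-80,y-60])
cv2.imwrite("pics/z4.png",np.hstack(v)); cv2.imwrite("pics/z5.png",cr)
print(blob(im,(5,170,120),(20,255,255),(0,0,640,400)))
E
```

```text
shift [-77.1 -16.9  23. ] roll 0.1 now [ 494.8 -239.2  223. ] 90.1
[295.43316517 299.87713972]
(array([296.20871863, 304.91281374]), array([281, 289,  31,  33, 757]))
```

View pics/z4.png

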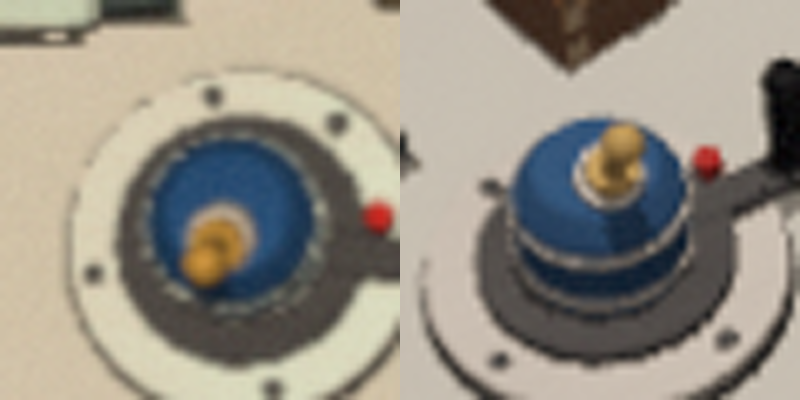

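View pics/z5.png

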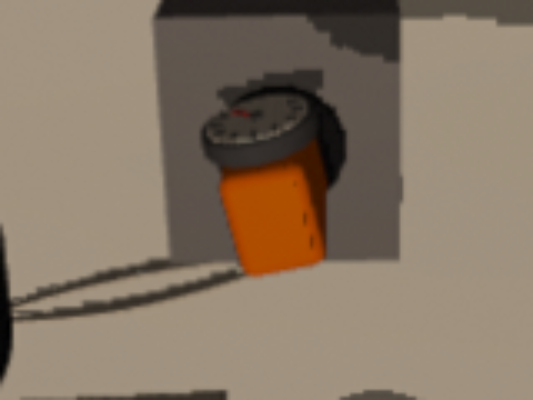

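Nipple ball in top at ≈(260.8,205.2), in scene ≈(258.3,261.3). It leans towards the robot, and the arm is against the red post. The gauge's top face in the wrist crop has its far edge from (245,275) to (325,262), so it is yawed about 10°.

```bash
python3 - <<'E'
from h import *
ct,cs=cam("top"),cam("scene"); b=tri(ray(ct,(260.75,205.2)),ray(cs,(258.3,261.3))); print("ball",b, onz(ct,(260.75,205.2),107.75),onz(cs,(258.3,261.3),107.75))
f=tri(ray(ct,(262.7,201)),ray(cs,(256.6,265.5))); print("fitting",f)
c=cam("wrist"); o=np.load("crop.npy")
P=[onz(c,np.array(q)*0.3+o,101) for q in[(245,275),(325,262),(220,175),(310,160)]]
for p in P: print(p.round(1))
e=P[1]-P[0]; print("len",np.hypot(*e[:2]),"gauge y heading",np.degrees(np.arctan2(e[1],e[0]))); e=P[0]-P[2]; print(np.hypot(*e[:2]),np.degrees(np.arctan2(e[1],e[0])))
# stand
print("stand corners",[onz(c,np.array(q)*0.3+o,45).round(1) for q in [(155,16),(400,16),(172,260),(400,260)]])
im=cv2.imread("pics/w4.png"); h=cv2.cvtColor(im,cv2.COLOR_BGR2HSV); m=cv2.inRange(h,(5,170,150),(20,255,255)); m[400:]=0
k,l,s,ce=cv2.connectedComponentsWithStats(m); i=1+np.argmax(s[1:,4]); cn=cv2.findContours((l==i).astype(np.uint8),0,2)[0][0]; print(cv2.minAreaRect(cn), onz(c,ce[i],101))
print(cv2.approxPolyDP(cn,3,True).reshape(-1,2).tolist(), h[300,290:315,2])
E
```

```text
ball [593.95452271 118.32692497 110.51790949] [593.40019112 117.67086677 107.75      ] [597.21193872 117.82595475 107.75      ]
fitting [609.25373009 116.04661924  80.12826967]
[ 589.4 -262.4  101. ]
[ 585.1 -239.2  101. ]
[ 557.3 -268.7  101. ]
[ 552.6 -243.4  101. ]
len 23.666006126645676 gauge y heading 100.6385979754716
32.77688993593454 11.076479218056045
stand corners [array([ 528.6, -293.9,   45. ]), array([ 528.5, -215.3,   45. ]), array([ 617.6, -292.3,   45. ]), array([ 617.4, -213.4,   45. ])]
((296.2215270996094, 305.4417419433594), (30.284700393676758, 24.227760314941406), 75.25643920898438) [ 571.91328299 -254.70646739  101.        ]
[[303, 290], [282, 294], [290, 321], [311, 316]] [174 174 174 174 174 174 174 174 174 174 175 174 174 174 174 175 170 156
 113  74  63  61  64  88  92]
```

```bash
python3 -c "
from h import *
go(571.5,-254.5,130,100.6)
go(571.5,-254.5,57,100.6)"
```

```text
shift [-76.6 -15.4  93. ] roll -10.5 now [ 494.8 -239.2  223. ] 90.1
shift [-76.6 -15.4 166. ] roll -10.5 now [ 494.8 -239.2  223. ] 90.1
```

Emit:
drive_tool([
  [-1,-76.6,-15.4,0,-10.5],
  [-1,-76.6,-15.4,0,-10.5],
  [-1,-76.6,-15.4,30,-10.5],
  [-1,-76.6,-15.4,70,-10.5],
  [-1,-76.6,-15.4,90,-10.5],
  [-1,-76.6,-15.4,90,-10.5],
  [-1,-76.6,-15.4,90,-10.5],
  [-1,-76.6,-15.4,90,-10.5],
  [-1,-76.6,-15.4,90,-10.5],
])

```text
clock: 9.85
position: [572.4, -254.7, 134.9]
ee_rot: [-0.092, 0.996, -0.001, 0.002]
contact_force: [0.0, -0.2, 0.3]
gripper_width: 85.8
grasp_force: 0.0
```

```bash
python3 -c "
from h import *
go(571.5,-254.5,57,100.6)"
```

```text
shift [ 1.1  0.5 77.9] roll -0.0 now [ 572.4 -254.7  134.9] 100.6
```

Emit:
drive_tool([
  [-1,1,0.5,40,0],
  [-1,1,0.5,70,0],
  [-1,1,0.5,78,0],
  [-1,1,0.5,78,0],
  [-1,1,0.5,78,0],
  [0.7,1,0.5,78,0],
  [0.7,1,0.5,78,0],
  [0.7,1,0.5,78,0],
  [0.7,1,0.5,78,0],
  [0.7,1,0.5,78,0],
  [0.7,1,0.5,78,0],
  [0.7,1,0.5,78,0],
])

```text
clock: 11.05
position: [570.6, -254.6, 55.6]
ee_rot: [-0.092, 0.996, -0.0, 0.0]
contact_force: [-0.4, -0.5, 3.9]
gripper_width: 24.8
grasp_force: 61.6
```

Emit:
drive_tool([
  [0.7,0,0,-13,0],
  [0.7,0,0,-26,0],
  [0.7,0,0,-26,0],
  [0.7,0,0,-26,0],
  [0.7,4,0,-26,0],
  [0.7,8,0,-26,0],
  [0.7,12,0,-26,0],
  [0.7,12,0,-26,0],
])

```text
clock: 11.85
position: [562.1, -256.5, 81.8]
ee_rot: [-0.092, 0.996, -0.001, 0.004]
contact_force: [6.3, -0.7, -2.8]
gripper_width: 24.5
grasp_force: 60.5
```

```bash
python3 -c "
from h import *
go(570.6,-254.6,55.6,100.6); s=arm.read_state(); print(s['contact_force'],s['wrist_torque'])"
```

```text
shift [-8.5  0.3 26.2] roll 0.0 now [ 562.1 -256.5   81.8] 100.6
[ 6.33847707 -0.67939256 -2.82493722] [-0.42102786 -2.34770085 -0.07498636]
```

Emit:
drive_tool([
  [0.7,5,0,0,0],
  [0.7,10,0,0,0],
  [0.7,15,0,0,0],
  [0.7,15,0,0,0],
  [0.7,15,0,0,0],
  [0.7,15,0,0,0],
])

```text
clock: 12.45
position: [550.6, -258.9, 82.5]
ee_rot: [-0.093, 0.996, -0.002, 0.008]
contact_force: [10.9, 0.7, -3.8]
gripper_width: 24.9
grasp_force: 73.5
```

```bash
python3 -c "
from h import *
go(570.6,-254.6,55.6,100.6); s=arm.read_state(); print(s['contact_force'],s['wrist_torque'])"
```

```text
shift [-20.    0.7  27.2] roll 0.0 now [ 550.6 -258.9   82.5] 100.6
[10.88385542  0.68740211 -3.75667868] [ 0.25009308 -3.78081928 -0.01410054]
```

Emit:
drive_tool([
  [0.7,5,0,0,0],
  [0.7,8,0,0,0],
  [0.7,8,0,0,0],
  [0.7,8,0,0,0],
])

```text
clock: 12.85
position: [545.2, -260.3, 83.6]
ee_rot: [-0.093, 0.996, -0.002, 0.01]
contact_force: [13.3, 2.7, -2.6]
gripper_width: 24.9
grasp_force: 77.9
```

```bash
python3 -c "
from h import *
go(570.6,-254.6,55.6,100.6); s=arm.read_state(); print(s['contact_force'],s['wrist_torque'])"
```

```text
shift [-25.4   1.   28.5] roll 0.1 now [ 545.2 -260.3   83.6] 100.7
[13.31984664  2.68068065 -2.58329794] [ 0.91468716 -4.67705758  0.06154824]
```

Emit:
drive_tool([
  [0.7,0,0,-50,0],
  [0.7,0,0,-100,0],
  [0.7,0,0,-150,0],
  [0.7,0,0,-150,0],
])

```text
clock: 13.25
position: [538.6, -261.6, 238.8]
ee_rot: [-0.093, 0.996, -0.003, 0.006]
contact_force: [0.3, -0.0, -1.9]
gripper_width: 24.9
grasp_force: 74.6
```

```bash
python3 -c "
from h import *
go(540,124.5,212,81)"
```

```text
shift [-72.4 379.4  25.1] roll 19.6 now [ 538.6 -261.6  238.8] 100.6
```

Emit:
drive_tool([
  [0.7,-72,379,25,19.6],
  [0.7,-72,379,25,19.6],
  [0.7,-72,379,25,19.6],
  [0.7,-72,379,25,19.6],
  [0.7,-72,379,25,19.6],
  [0.7,-72,379,25,19.6],
  [0.7,-72,379,25,19.6],
  [0.7,-72,379,25,19.6],
  [0.7,-72,379,25,19.6],
  [0.7,-72,379,25,19.6],
  [0.7,-72,379,25,19.6],
  [0.7,-72,379,25,19.6],
])

```text
clock: 14.45
position: [536.5, 123.9, 205.5]
ee_rot: [0.079, 0.997, -0.0, -0.001]
contact_force: [0.3, -0.1, -2.0]
gripper_width: 25.2
grasp_force: 74.6
```

Emit:
drive_tool([
  [0.7,0,0,0,0],
  [0.7,0,0,0,0],
  [0.7,0,0,0,0],
])

```text
clock: 14.75
position: [537.1, 124.6, 206.0]
ee_rot: [0.079, 0.997, 0.0, 0.0]
contact_force: [0.1, 0.8, -1.7]
gripper_width: 24.9
grasp_force: 74.6
```

```bash
python3 - <<'E'
from h import *
go(540,124.5,212,81); s=arm.read_state(); print(s["position"],s["ee_rot"].round(4))
cw=cam("wrist"); w=arm.get_image("wrist"); sc=arm.get_image("scene"); cs=cam("scene"); t=arm.get_image("top")
for n,i in(("w6",w),("s6",sc),("t6",t)): cv2.imwrite(f"pics/{n}.png",i)
G=s["position"]+R.from_quat(s["ee_rot"]).apply([0,0,-19]); p=proj(cs,G).astype(int); q=proj(cw,G); print(p,q)
a=cv2.resize(sc[p[1]-50:p[1]+70,p[0]-60:p[0]+60],(400,400),interpolation=2); b=cv2.resize(w[180:400,210:430],(400,400),interpolation=2)
cv2.imwrite("pics/z6.png",np.hstack([a,b])); print("scene crop origin",p[0]-60,p[1]-50)
E
```

```text
shift [-2.9  0.4 -6. ] roll -0.1 now [537.1 124.6 206. ] 80.9
[537.10971657 124.57650164 206.01946197] [7.910e-02 9.969e-01 1.000e-04 0.000e+00]
[268 243] [311.41515804 305.41537892]
scene crop origin 208 193
```

View pics/z6.png

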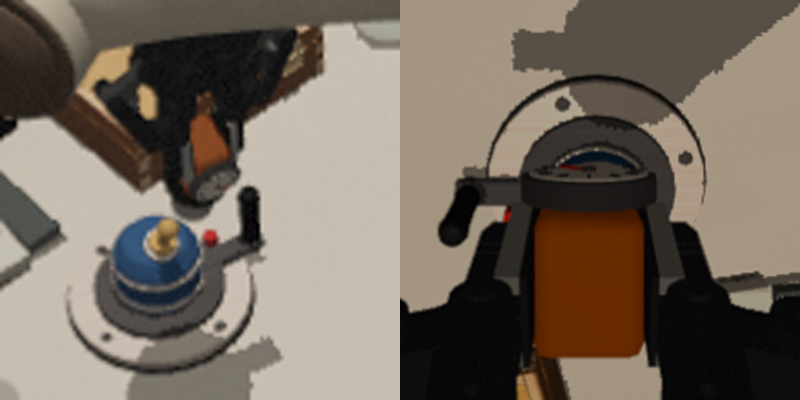

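Scene crop: gauge held tilted, mouth ≈(193,208), nipple (165,235) leaning towards the robot. In the wrist crop the orange face spans rows 208–355 and columns 535–643.

```bash
python3 - <<'E'
from h import *
s=arm.read_state(); M=R.from_quat(s["ee_rot"]).as_matrix(); G=s["position"]-19*M[:,2]
cw,cs=cam("wrist"),cam("scene")
gx,gy=-M[:,0],M[:,1]; 
for th in (15,20,25,30,35):
    t=np.radians(th); z=np.array([0,0,1.])*np.cos(t)-gx*np.sin(t); x=np.cross(gy,z)
    P=lambda a,b,c: G+a*x+b*gy+(c-63.6)*z
    print(th,"top -x/+x corners",proj(cw,P(-17,13,90)).round(),proj(cw,P(17,13,90)).round(),"low",proj(cw,P(-17,13,40)).round(),"dial rim top/bot c",proj(cw,P(-25,0,83)).round(), "scene mouth,top",proj(cs,P(0,0,0)).round(1),proj(cs,P(0,0,90)).round(1))
w=cv2.imread("pics/w6.png"); h=cv2.cvtColor(w,cv2.COLOR_BGR2HSV); print(h[280:390,313].tolist()[::3])
E
```

```text
15 top -x/+x corners [343. 279.] [343. 362.] low [335. 265.] dial rim top/bot c [311. 258.] scene mouth,top [266.8 257.3] [269.7 237.3]
20 top -x/+x corners [343. 273.] [343. 357.] low [335. 268.] dial rim top/bot c [311. 253.] scene mouth,top [265.6 255.3] [270.3 238.2]
25 top -x/+x corners [343. 267.] [343. 353.] low [335. 272.] dial rim top/bot c [311. 250.] scene mouth,top [264.5 253.3] [270.8 239.1]
30 top -x/+x corners [342. 262.] [344. 347.] low [335. 276.] dial rim top/bot c [311. 247.] scene mouth,top [263.3 251.1] [271.3 240. ]
35 top -x/+x corners [342. 258.] [344. 341.] low [335. 280.] dial rim top/bot c [311. 244.] scene mouth,top [262.3 249. ] [271.8 241. ]
[[13, 45, 40], [10, 25, 31], [0, 26, 29], [12, 44, 29], [15, 34, 30], [10, 26, 29], [12, 255, 66], [12, 255, 79], [12, 255, 91], [12, 255, 101], [12, 255, 105], [12, 255, 105], [13, 255, 105], [12, 255, 106], [12, 255, 105], [13, 255, 105], [12, 255, 105], [12, 255, 105], [12, 255, 105], [12, 255, 105], [12, 255, 105], [12, 255, 105], [12, 255, 105], [12, 255, 104], [12, 255, 104], [12, 255, 105], [12, 255, 105], [13, 255, 105], [12, 255, 104], [12, 255, 104], [12, 255, 104], [12, 255, 102], [11, 145, 116], [17, 53, 163], [17, 53, 163], [17, 55, 163], [18, 54, 162]]
```

```bash
python3 - <<'E'
from h import *
s=arm.read_state(); M=R.from_quat(s["ee_rot"]).as_matrix(); G=s["position"]-19*M[:,2]
cw,cs=cam("wrist"),cam("scene")
gx,gy=-M[:,0],M[:,1]
for th in (-10,0,10,20,25):
    t=np.radians(th); z=np.array([0,0,1.])*np.cos(t)-gx*np.sin(t); x=np.cross(gy,z)
    P=lambda a,b,c: G+a*x+b*gy+(c-63.6)*z
    r=lambda *a: proj(cw,P(*a)).round().tolist()
    print(th,"+x top",r(17,13,90),"-x top",r(-17,13,90),"dial out top/bot",r(-25,0,83),r(-25,0,47),"in top",r(-17,0,83),"dial side",r(-25,18,65),"coupler mouth +-x",r(-15,0,0),r(15,0,0),"collar",r(-22,0,40),"scene",proj(cs,P(0,0,0)).round(),proj(cs,P(0,0,90)).round(),proj(cs,P(-25,0,65)).round())
w=cv2.imread("pics/w6.png"); sc=cv2.imread("pics/s6.png")
a=cv2.resize(w[240:400,250:380],(487,600),interpolation=2);b=cv2.resize(sc[210:270,245:290],(313,417),interpolation=2); b=cv2.copyMakeBorder(b,0,183,0,0,0)
cv2.imwrite("pics/z7.png",np.hstack([a,b]))
E
```

```text
-10 +x top [341.0, 374.0] -x top [344.0, 314.0] dial out top/bot [311.0, 286.0] [311.0, 243.0] in top [311.0, 302.0] dial side [352.0, 263.0] coupler mouth +-x [312.0, 222.0] [312.0, 263.0] collar [312.0, 242.0] scene [273. 266.] [267. 234.] [274. 249.]
0 +x top [342.0, 371.0] -x top [344.0, 299.0] dial out top/bot [311.0, 274.0] [312.0, 245.0] in top [311.0, 291.0] dial side [351.0, 258.0] coupler mouth +-x [312.0, 237.0] [312.0, 279.0] collar [312.0, 246.0] scene [270. 263.] [268. 235.] [275. 250.]
10 +x top [342.0, 365.0] -x top [344.0, 286.0] dial out top/bot [311.0, 262.0] [312.0, 249.0] in top [311.0, 281.0] dial side [350.0, 255.0] coupler mouth +-x [312.0, 253.0] [312.0, 296.0] collar [312.0, 252.0] scene [268. 259.] [269. 236.] [275. 252.]
20 +x top [343.0, 357.0] -x top [343.0, 273.0] dial out top/bot [311.0, 253.0] [312.0, 254.0] in top [311.0, 272.0] dial side [349.0, 254.0] coupler mouth +-x [312.0, 269.0] [312.0, 313.0] collar [312.0, 259.0] scene [266. 255.] [270. 238.] [274. 253.]
25 +x top [343.0, 353.0] -x top [343.0, 267.0] dial out top/bot [311.0, 250.0] [312.0, 256.0] in top [311.0, 268.0] dial side [348.0, 253.0] coupler mouth +-x [312.0, 277.0] [312.0, 322.0] collar [312.0, 263.0] scene [264. 253.] [271. 239.] [274. 253.]
```

View pics/z7.png

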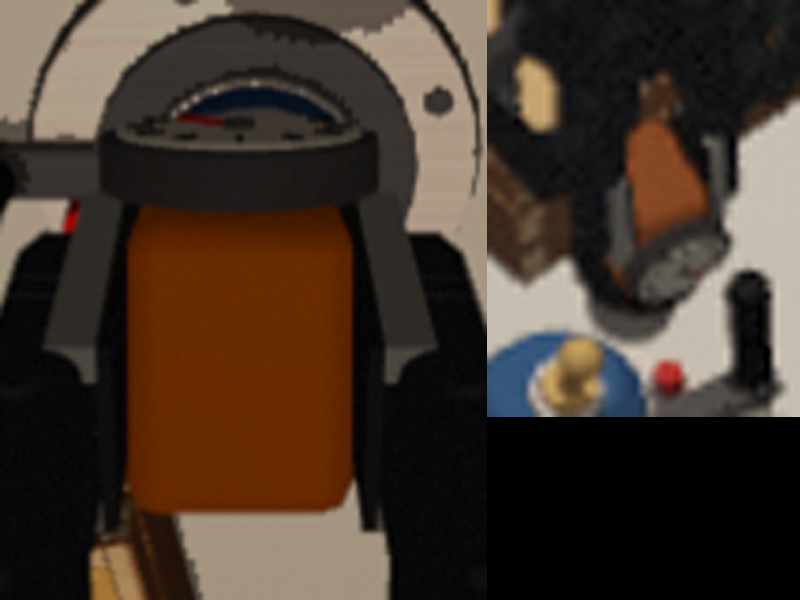

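Dial seen nearly edge-on and the top face's far edge at row ≈376: tilt is about 15° rather than 25°, with the gauge sitting ≈4 mm forward in the pads. The rest of the tilt can be made once the ball is captured. Moving to just above the nipple.

Emit:
drive_tool([
  [0.7,-30.8,2,0,0],
  [0.7,-30.8,2,15,0],
  [0.7,-30.8,2,31,0],
  [0.7,-30.8,2,31,0],
  [0.7,-30.8,2,31,0],
  [0.7,-30.8,2,31,0],
  [0.7,-30.8,2,31,0],
])

```text
clock: 15.6
position: [568.3, 122.6, 176.1]
ee_rot: [0.078, 0.997, 0.0, 0.001]
contact_force: [0.3, 0.1, -2.0]
gripper_width: 24.7
grasp_force: 71.4
```

```bash
cat > m.py <<'E'
from h import *
import sys
s=arm.read_state(); M=R.from_quat(s["ee_rot"]).as_matrix(); G=s["position"]-19*M[:,2]; gx=-M[:,0]; gy=M[:,1]; up=-M[:,2]
B=np.array([594.5,117.5,108]); d=B-G
print("pos",s["position"].round(1),"F",s["contact_force"].round(1),"G-B: back",round(-d@gx,1),"side",round(-d@gy,1),"up",round(-d@up,1),"G->B tilt",round(np.degrees(np.arctan2(d@gx,-d@up)),1),"tool tilt",np.degrees(M[:2,2]).round(2))
def mouth(th,e=4):
    t=np.radians(th); z=up*np.cos(t)-gx*np.sin(t); x=np.cross(gy,z); return G+e*x-63.6*z,z
E
python3 - <<'E'
from m import *
cs,ct,cw=cam("scene"),cam("top"),cam("wrist")
sc=arm.get_image("scene");t=arm.get_image("top"); w=arm.get_image("wrist"); cv2.imwrite("pics/s8.png",sc);cv2.imwrite("pics/w8.png",w)
for th in(12,15,18): print(th,"mouth",mouth(th)[0].round(1),"scene",proj(cs,mouth(th)[0]).round(1),"top",proj(ct,mouth(th)[0]).round(1))
print("ball",proj(cs,B),proj(ct,B))
x,y=proj(cs,B).astype(int); a=cv2.resize(sc[y-40:y+20,x-30:x+30],(400,400),interpolation=2); print("sc origin",x-30,y-40)
x,y=proj(ct,B).astype(int); b=cv2.resize(t[y-30:y+30,x-30:x+30],(400,400),interpolation=2); print("top origin",x-30,y-30)
cv2.imwrite("pics/z8.png",np.hstack([a,b]))
E
```

```text
pos [568.3 122.6 176.1] F [ 0.3  0.1 -2. ] G-B: back -26.5 side 1.0 up 87.1 G->B tilt 16.9 tool tilt [0.11 0.04]
12 mouth [585.3 119.9 133.7] scene [259.9 257.4] top [258.6 206.6]
15 mouth [588.5 119.4 134.7] scene [259.2 256.2] top [258.7 205.2]
18 mouth [591.6 118.9 135.9] scene [258.5 255.1] top [258.9 203.8]
ball [259.09854227 261.81711355] [260.80583522 204.7353953 ]
sc origin 229 221
top origin 230 174
```

View pics/z8.png

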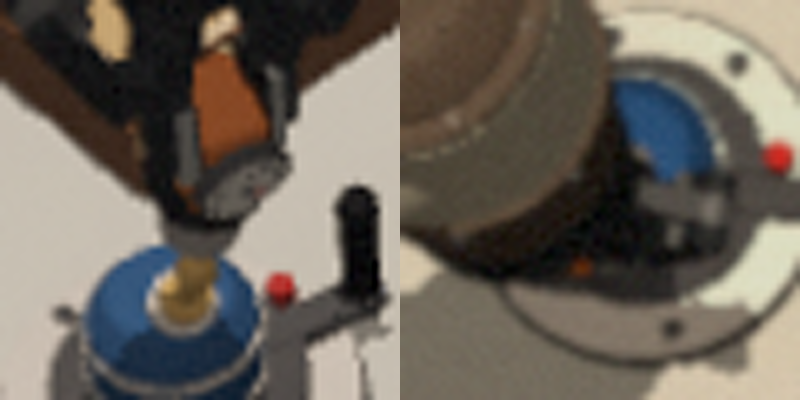

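Mouth centre ≈(259,257.5) stands right over the ball (≈259,262) in the scene view. Descending onto it.

Emit:
drive_tool([
  [0.7,-2.5,-0.5,10,0],
  [0.7,-5,-0.5,19,0],
  [0.7,-5,-0.5,19,0],
  [0.7,-5,-0.5,19,0],
])

```text
clock: 16.15
position: [572.5, 120.8, 155.1]
ee_rot: [0.079, 0.997, -0.0, -0.001]
contact_force: [0.4, -0.3, -2.6]
gripper_width: 25.0
grasp_force: 71.4
```

```bash
python3 -c "
from m import *
print(mouth(15)[0],s['wrist_torque'])"
```

```text
pos [572.5 120.8 155.1] F [ 0.4 -0.3 -2.6] G-B: back -22.3 side -0.3 up 66.1 G->B tilt 18.7 tool tilt [-0.08 -0.05]
[592.4666098  117.55709983 113.704316  ] [-0.00608872 -0.02711767 -0.02301473]
```

Emit:
drive_tool([
  [0.7,-0.8,0,3,0],
  [0.7,-1.7,0,6,0],
  [0.7,-1.7,0,6,0],
  [0.7,-1.7,0,6,0],
])

```text
clock: 16.55
position: [574.2, 121.8, 152.1]
ee_rot: [0.078, 0.997, 0.001, 0.001]
contact_force: [-6.0, 3.4, 7.3]
gripper_width: 24.8
grasp_force: 69.7
```

```bash
python3 -c "
from m import *
print(mouth(15)[0],s['wrist_torque'])"
```

```text
pos [574.2 121.8 152.1] F [-6.   3.4  7.3] G-B: back -20.7 side 1.2 up 63.1 G->B tilt 18.1 tool tilt [0.07 0.09]
[594.35065436 118.6885851  110.73438777] [1.31451255 2.01621945 0.07841959]
```

Emit:
drive_tool([
  [0.7,0.5,1.5,0,0],
  [0.7,0,1.5,3,0],
  [0.7,-1,1.5,6,0],
  [0.7,-1,1.5,6,0],
  [0.7,-1,1.5,6,0],
])

```text
clock: 17.05
position: [575.8, 122.6, 146.8]
ee_rot: [0.078, 0.997, 0.0, 0.001]
contact_force: [-5.3, 2.5, 10.0]
gripper_width: 25.0
grasp_force: 70.0
```

```bash
python3 -c "
from m import *
print(mouth(15)[0],s['wrist_torque'])"
```

```text
pos [575.8 122.6 146.8] F [-5.3  2.5 10. ] G-B: back -19.2 side 2.2 up 57.8 G->B tilt 18.4 tool tilt [0.11 0.04]
[595.93747113 119.47985799 105.39341704] [0.6430029  1.8402934  0.02830437]
```

Emit:
drive_tool([
  [0.7,0,0.5,3,0],
  [0.7,-1,0.5,6,0],
  [0.7,-1,0.5,6,0],
  [0.7,-1,0.5,6,0],
])

```text
clock: 17.45
position: [575.8, 122.5, 137.1]
ee_rot: [0.079, 0.997, 0.0, -0.001]
contact_force: [-2.3, 1.9, -3.1]
gripper_width: 25.1
grasp_force: 67.7
```

```bash
python3 -c "
from m import *
print(mouth(15)[0],s['wrist_torque'])"
```

```text
pos [575.8 122.5 137.1] F [-2.3  1.9 -3.1] G-B: back -19.3 side 2.0 up 48.1 G->B tilt 21.8 tool tilt [-0.1   0.01]
[595.82994833 119.35448345  95.68742165] [0.66683164 0.72147568 0.01858898]
```

Snapped on: force dropped and grasp-to-ball distance is 52 mm, as expected (51.6). Now pivoting to 25° about the ball.

Emit:
drive_tool([
  [0.7,2.5,0,1,0],
  [0.7,5,0,2.2,0],
  [0.7,7,0,3.5,0],
  [0.7,7,0,3.5,0],
  [0.7,7,0,3.5,0],
])

```text
clock: 17.95
position: [573.2, 123.7, 136.1]
ee_rot: [0.078, 0.997, 0.001, 0.004]
contact_force: [5.7, -1.7, -1.6]
gripper_width: 25.2
grasp_force: 69.1
```

```bash
cat > e.py <<'E'
from m import *
cv2.imwrite("pics/wn.png",arm.get_image("wrist"))
for n in("w6","w8","wn"):
    w=cv2.imread(f"pics/{n}.png"); h=cv2.cvtColor(w,cv2.COLOR_BGR2HSV); m=cv2.inRange(h,(5,200,55),(20,255,255)); m[:250]=0; m[:,:270]=0;m[:,360:]=0
    c=m[:,300:322].sum(1)/255>11; r=np.where(c)[0]; q=np.where(m[r[-1]-15]>0)[0]; q2=np.where(m[r[0]+15]>0)[0]; print(n,"rows",r[0],r[-1],"width far",q[-1]-q[0]+1,"near",q2[-1]-q2[0]+1)
cw=cam("wrist")
for th in(15,20,25,30):
    _,z=mouth(th); x=np.cross(gy,z); O=G+5*x-63.6*z
    print(th,"pred far/near rows",[proj(cw,O+a*x+90*z).round(1)[1] for a in(17,-17)],"far corner cols",[proj(cw,O+17*x+b*gy+90*z)[0].round(1) for b in(-13,13)],[proj(cw,O-17*x+b*gy+90*z)[0].round(1) for b in(-13,13)])
E
python3 e.py
```

```text
pos [573.2 123.7 136.1] F [ 5.7 -1.7 -1.6] G-B: back -21.8 side 2.9 up 47.3 G->B tilt 24.7 tool tilt [0.47 0.06]
w6 rows 297 375 width far 60 near 60
w8 rows 297 375 width far 60 near 60
wn rows 297 375 width far 60 near 60
15 pred far/near rows [np.float64(373.5), np.float64(291.6)] far corner cols [np.float64(279.3), np.float64(342.8)] [np.float64(278.6), np.float64(343.3)]
20 pred far/near rows [np.float64(369.8), np.float64(285.5)] far corner cols [np.float64(278.8), np.float64(343.2)] [np.float64(278.8), np.float64(343.1)]
25 pred far/near rows [np.float64(365.4), np.float64(279.7)] far corner cols [np.float64(278.3), np.float64(343.6)] [np.float64(279.1), np.float64(342.9)]
30 pred far/near rows [np.float64(360.3), np.float64(274.2)] far corner cols [np.float64(277.9), np.float64(343.9)] [np.float64(279.5), np.float64(342.6)]
```

```bash
cat > f.py <<'E'
from m import *
cw=cam("wrist"); w=arm.get_image("wrist").astype(float); r=w[:,:,2]-w[:,:,0]
rows=np.arange(318,364); L=[];Rr=[]
for y in rows:
    p=r[y]; h=p[300:325].mean()/2
    i=max(k for k in range(260,305) if p[k]<h<=p[k+1]); L.append(i+(h-p[i])/(p[i+1]-p[i]))
    i=min(k for k in range(320,365) if p[k]>=h>p[k+1]); Rr.append(i+(p[i]-h)/(p[i]-p[i+1]))
fw=np.polyfit(rows,np.array(Rr)-L,1); print("width at 318,363",np.polyval(fw,[318,363]),"rel slope %/row",100*fw[0]/np.polyval(fw,340))
c=r[:,305:318].mean(1); h=c[330:350].mean()/2; k=[k for k in range(360,390) if c[k]>=h>c[k+1]][0]; print("far row",k+(c[k]-h)/(c[k]-c[k+1]))
for th in(10,15,20,25,30):
    _,z=mouth(th); x=np.cross(gy,z); O=G+5*x-63.6*z
    q=lambda a,b:proj(cw,O+a*x+b*gy+90*z); W=[(q(a,13)-q(a,-13))[0] for a in(17,-17)]; y=[q(a,0)[1] for a in(17,-17)]
    print(th,"pred %/row",round(100*(W[0]-W[1])/(y[0]-y[1])/np.mean(W),4),"far row",round(y[0],1))
E
python3 f.py
```

```text
pos [573.2 123.7 136.2] F [ 5.9 -1.1 -2.5] G-B: back -21.8 side 2.9 up 47.3 G->B tilt 24.7 tool tilt [0.47 0.06]
width at 318,363 [59.89261557 59.54962759] rel slope %/row -0.012761764233367836
far row 375.6988245931284
10 pred %/row -0.0532 far row 376.6
15 pred %/row -0.0247 far row 373.5
20 pred %/row 0.0022 far row 369.8
25 pred %/row 0.0281 far row 365.4
30 pred %/row 0.0536 far row 360.3
```

Emit:
drive_tool([
  [0.7,3,-0.5,1,0],
  [0.7,6,-0.5,2.5,0],
  [0.7,9,-0.5,4,0],
  [0.7,9,-0.5,4,0],
  [0.7,9,-0.5,4,0],
])

```text
clock: 18.55
position: [569.8, 124.9, 134.6]
ee_rot: [0.078, 0.997, 0.002, 0.01]
contact_force: [14.7, -5.9, -2.3]
gripper_width: 24.9
grasp_force: 76.1
```

```bash
python3 f.py
```

```text
pos [569.8 124.9 134.6] F [14.7 -5.9 -2.3] G-B: back -25.0 side 3.7 up 46.1 G->B tilt 28.5 tool tilt [1.18 0.15]
width at 318,363 [59.84526634 59.71780826] rel slope %/row -0.004737808426449987
far row 376.496974522293
10 pred %/row -0.0532 far row 376.6
15 pred %/row -0.0247 far row 373.6
20 pred %/row 0.0022 far row 369.9
25 pred %/row 0.0281 far row 365.4
30 pred %/row 0.0536 far row 360.3
```

Emit:
drive_tool([
  [0.7,3,-1,1.5,0],
  [0.7,6,-1,3,0],
  [0.7,9,-1,4.5,0],
  [0.7,9,-1,4.5,0],
  [0.7,9,-1,4.5,0],
])

```text
clock: 19.1
position: [563.1, 126.0, 131.0]
ee_rot: [0.077, 0.997, 0.003, 0.013]
contact_force: [19.0, -6.4, -2.8]
gripper_width: 24.8
grasp_force: 83.6
```

```bash
python3 f.py
```

```text
pos [563.1 126.  131. ] F [19.  -6.4 -2.8] G-B: back -31.8 side 3.8 up 42.7 G->B tilt 36.6 tool tilt [1.47 0.25]
width at 318,363 [59.75684334 60.01926458] rel slope %/row 0.009737947310895032
far row 375.67025386313463
10 pred %/row -0.0532 far row 376.6
15 pred %/row -0.0247 far row 373.6
20 pred %/row 0.0022 far row 369.9
25 pred %/row 0.0281 far row 365.4
30 pred %/row 0.0536 far row 360.4
```

Emit:
drive_tool([
  [0.7,-2,0,3,0],
  [0.7,-4,0,6,0],
  [0.7,-6,0,9,0],
  [0.7,-6,0,9,0],
  [0.7,-6,0,9,0],
])

```text
clock: 19.65
position: [566.5, 125.3, 124.6]
ee_rot: [0.077, 0.997, 0.003, 0.011]
contact_force: [5.0, -2.9, 14.8]
gripper_width: 24.7
grasp_force: 85.4
```

```bash
cat >> f.py <<'E'
n=np.array([np.sin(.4363)*np.cos(np.radians(171)),np.sin(.4363)*np.sin(np.radians(171)),np.cos(.4363)])
F=s["contact_force"]+[0,0,2.3]; print("axial F",F@n,"lateral",F-(F@n)*n,"G-B axial",-(d@n),"perp",(-d+(d@n)*n).round(1))
E
python3 f.py | grep -v pred
```

```text
pos [566.5 125.3 124.6] F [ 5.  -2.9 14.8] G-B: back -28.5 side 3.6 up 36.2 G->B tilt 38.3 tool tilt [1.24 0.22]
width at 318,363 [59.81975265 60.00579594] rel slope %/row 0.006900762100695941
far row 375.65997807017544
axial F 13.183466288917304 lateral [10.52536783 -3.72324611  5.1187995 ] G-B axial 44.66242562068733 perp [-9.8  4.8 -4.9]
```

Emit:
drive_tool([
  [0.7,-2,-1,1,0],
  [0.7,-4,-2,2,0],
  [0.7,-5,-2,2.5,0],
  [0.7,-5,-2,2.5,0],
  [0.7,-5,-2,2.5,0],
  [0.7,-5,-2,2.5,0],
])

```text
clock: 20.3
position: [568.5, 124.5, 121.8]
ee_rot: [0.077, 0.997, 0.004, 0.008]
contact_force: [-3.1, 5.6, 18.4]
gripper_width: 24.7
grasp_force: 84.8
```

```bash
python3 f.py | grep -v pred
```

```text
pos [568.5 124.5 121.8] F [-3.1  5.6 18.4] G-B: back -26.6 side 3.1 up 33.2 G->B tilt 38.7 tool tilt [0.99 0.36]
width at 318,363 [59.81078401 59.99765281] rel slope %/row 0.0069323730720811825
far row 375.6319700460829
axial F 20.39096061789392 lateral [5.4320842  4.29405214 2.18841566] G-B axial 41.2147010827122 perp [-9.2  4.2 -4.5]
```

```bash
python3 - <<'E'
from h import *
cs=cam("scene"); sc=arm.get_image("scene"); cv2.imwrite("pics/s9.png",sc)
for n in("s4","s8","s9"):
    im=cv2.imread(f"pics/{n}.png")
    r=blob(im,(0,0,0),(180,255,45),(274,247,290,268)); print(n,r[0].round(2),r[1])
p=np.array([621,112]); 
for a in (-105,-101,-97): print(a,proj(cs,[*(p+79*np.array([np.cos(np.radians(a)),np.sin(np.radians(a))])),55]))
E
```

```text
s4 [282.62 258.  ] [280 249   6  19  82]
s8 [282.61 258.1 ] [280 249   6  19  83]
s9 [282.62 258.  ] [280 249   6  19  82]
-105 [284.93984372 257.91087903]
-101 [283.96875654 256.45402469]
-97 [282.86795233 255.06140643]
```

The handle has not moved in the scene view (282.62, 258.0 before and after), so the reservoir is still at its stop. I'll ease the overpush slightly.

Emit:
drive_tool([
  [0.7,-1.5,0.5,-1,0],
  [0.7,-1.5,0.5,-1,0],
  [0.7,-1.5,0.5,-1,0],
  [0.7,-1.5,0.5,-1,0],
  [0.7,-1.5,0.5,-1,0],
  [0.7,-1.5,0.5,-1,0],
])

```text
clock: 21.0
position: [568.6, 124.5, 122.0]
ee_rot: [0.077, 0.997, 0.003, 0.007]
contact_force: [-4.4, 5.6, 16.4]
gripper_width: 25.0
grasp_force: 84.3
```

```bash
python3 f.py | grep -v pred
```

```text
pos [568.6 124.5 122. ] F [-4.4  5.6 16.4] G-B: back -26.4 side 3.1 up 33.3 G->B tilt 38.4 tool tilt [0.81 0.32]
width at 318,363 [59.8214893  59.99008605] rel slope %/row 0.006254339734061876
far row 375.52344236760126
axial F 19.165912105673712 lateral [3.58884818 4.37600489 1.3335766 ] G-B axial 41.29352142378901 perp [-8.9  4.2 -4.4]
```

```bash
python3 -c "
from bench import arm
print(arm.job_done())"
```

```text
the job is handed in; nothing more can be done
None
```

I handed the job in at 21 s with the reservoir against its stop, the gauge snapped on and still gripped, and the nipple pushed in about 10 mm. The tilt match was only estimated, at about 3° off either way against the 8° limit, and no verdict came back.

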